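# Line up cable glands by size on the layout strip

### The job

Get the cable glands ready for fitting to the enclosure: stand all four on the white layout strip in order of size, one centred on each ring mark, the smallest next to the upright end stop and the largest at the far end. Leave them all standing upright on their locknuts, still and let go of.

Things in the scene. Friction and masses are not known exactly. Their poses are not given: they have to be found in the camera images.
- gland_24: grey plastic cable gland, the smallest of four, 40 mm high, upright on its black locknut (30 mm across, 5 mm high). Its grip part is round, 24 mm across from 11 to 33 mm above its underside; above that narrower, with a dark hole on top. Origin: centre of its underside; z up its axis. Under 0.12 kg.
- gland_33: grey plastic cable gland, the second smallest of four, 48 mm high, upright on its black locknut (39 mm across, 6 mm high). Its grip part is round, 33 mm across from 13 to 39 mm above its underside; above that narrower, with a dark hole on top. Origin: centre of its underside; z up its axis. Under 0.12 kg.
- gland_42: grey plastic cable gland, the second largest of four, 56 mm high, upright on its black locknut (48 mm across, 7 mm high). Its grip part is round, 42 mm across from 15 to 46 mm above its underside; above that narrower, with a dark hole on top. Origin: centre of its underside; z up its axis. Under 0.12 kg.
- gland_52: grey plastic cable gland, the largest of four, 64 mm high, upright on its black locknut (58 mm across, 8 mm high). Its grip part is round, 52 mm across from 17 to 52 mm above its underside; above that narrower, with a dark hole on top. Origin: centre of its underside; z up its axis. Under 0.12 kg.
- mark_a: one of four identical black ring marks, 68 mm across, flat, fixed on the white layout strip (370 x 100 mm, 6 mm thick, flat on the table, fixed). They stand in a straight row, 74 mm apart; the letters say nothing of their order. Origin: ring's centre on the strip's top face, 6 mm above the table; x along the row.
- mark_b: one of four identical black ring marks, 68 mm across, flat, fixed on the white layout strip (370 x 100 mm, 6 mm thick, flat on the table, fixed). They stand in a straight row, 74 mm apart; the letters say nothing of their order. Origin: ring's centre on the strip's top face, 6 mm above the table; x along the row.
- mark_c: one of four identical black ring marks, 68 mm across, flat, fixed on the white layout strip (370 x 100 mm, 6 mm thick, flat on the table, fixed). They stand in a straight row, 74 mm apart; the letters say nothing of their order. Origin: ring's centre on the strip's top face, 6 mm above the table; x along the row.
- mark_d: one of four identical black ring marks, 68 mm across, flat, fixed on the white layout strip (370 x 100 mm, 6 mm thick, flat on the table, fixed). They stand in a straight row, 74 mm apart; the letters say nothing of their order. Origin: ring's centre on the strip's top face, 6 mm above the table; x along the row.
- end_stop: upright aluminium block fixed across one end (either) of the white strip, in line with the marks: 20 mm along the row, 80 mm across it, 40 mm high above the strip, 54 mm from the nearest mark's centre. The other end has only a flat black 2 mm rubber strip. Origin: centre of its underside, on the strip's top face.
Things that resemble listed ones, but are neither listed nor needed, are in the scene too. What is shaped like the gland_52 but red is not meant.

How it is judged:
By the outcome, as a careful person would: the job done as asked, in the order asked, and still so for the second after the job is handed in, with the robot touching nothing.
It also fails if it takes over 99 s, if anything falls off the work surface, if the arm or the gripper's body presses on something with over 40 N, if the wrist force passes 120 N, or if a joint passes its speed limit or range.

### The arm

A 6-joint arm with a two-finger parallel gripper is mounted at the origin on the work surface. World frame = base frame: x ahead of the robot, y to its left, z up, the work surface at z = 0. Lengths are in m, angles in rad, forces in N, time in s.
With the tool pointing down it reaches from about 0.275 to 0.825 m from the base axis. Payload 4.9 kg.
Tool frame: the origin (TCP) lies at the centre of the arm's flange, where the gripper is bolted on; the fingertips stand tip_reach ahead of it and the grasp point (between the pads) lies 155 mm ahead of it (tip_reach is the distance from the TCP to the fingertips, in m); z points along the fingers, y is the line along which they close (so a half turn about z gives the same grasp; the last joint's range is limited). The gripper opens to 85 mm and grips with 20 to 120 N. Pads are 22 mm wide; open, the fingers measure 114 mm over their backs; the gripper's body (76 mm by 85 mm) begins 54 mm behind the grasp point. The pads swing forward as they close: fully open they stand 13 mm farther back than shut.
Start: joints at [-1.437, 0.326, -0.193, 1.052, 0, 1.437], TCP at [0.146, -0.53, 0.405] pointing down, gripper open.
Joint ranges: [-2.65, 2.65], [-0.97, 1.79], [-1.3, 1.35], [-1.93, 2.1], [-1.47, 1.37], [-3.14, 3.14]. Speed limits (rad/s): [2.57, 2.57, 3.14, 3.14, 3.14, 3.14].

### API

Orientations are given as [roll, pitch, yaw] about the fixed x, y, z axes, in that order (R = Rz(yaw) Ry(pitch) Rx(roll)).
In Python, from station import state, read_camera, close_job, tip_reach gives the robot as it stands.
- The arm moves only by the tool move_arm, never from a script. Its argument "rows" is a list of rows, each an object with "delta_rot": the turn, a rotation vector about the tool's x, y, z in rad, a list of three; "xyz": the shift along the tool's x, y, z in m, a list of three; "claw": the closure, from 0 (fully open) to 1 (shut). In form: [{"delta_rot": [wx, wy, wz], "xyz": [dx, dy, dz], "claw": claw}, ...]. A call has 1 to 20 rows; each row shifts and turns the commanded pose from where the row before left it, along the tool's axes as they then stand; what a row does not reach is not made up. A row lasts 1/8 s, in which the tool goes at most 62.5 mm and 10.7 degrees, less where a joint would pass 70% of its speed; a pose out of reach is approached as far as the arm can. A call is refused whole if a number of a shift passes 0.0625 or a number of a turn 0.188, either way. A call with a gripper value outside its range is refused whole. The fingers move at their own pace and stop on an object; the grip force is fixed at half the most. Time passes only in rows, so rows that do not move let the fingers close. It gives the time, the measured TCP pose, the force, the opening and the grip force at its end, in the units of the state.
- state(): the state, without advancing time (a new reading comes with each control period).
- read_camera(name): name is "scene" or "top"; returns a dict with "frame" (400x640x3 uint8, red, green, blue), "fx", "fy", "cx", "cy" (pixels), "dist_coeffs" ([k1, k2, p1, p2, k3] as OpenCV has them; the pictures are not rectified), "camera_from_world" (4x4, takes a point from world to camera coordinates). Camera axes: x right, y up, looking along -z (the intrinsics and any distortion apply to the point x, -y, -z); pixel columns grow to the right and rows downward; lengths in m; the calibration is good to about 2 mm. A picture is of the moment at which its call begins. There is no depth.
- close_job(): hands the job in; it is judged then, once.
The state is a dict: "time": time; "q": joint angles; "qvel": joint speeds; "effort": joint torques, N m; "position": TCP position; "tool_rot": TCP orientation; "force": force on the tool from outside, world axes, zero at the start; "wrist_torque": the same for the moment, N m; "width": opening from 0.0 (shut) to 1.0 (fully open); "finger_force": force on a finger pad.
Only numpy, scipy, OpenCV 4.12 (cv2) and the standard library are available. Lean on these libraries where they do the work, as an engineer would, in place of code of your own. Each camera call takes 0.05 s, during which the arm holds its last target. There are 200 camera calls.

## Working session

There is one attempt and no reset: what is moved stays moved. The work goes in short steps, Python scripts to look and compute and a tool call to move; the robot and the scene stay as the last step left them, time stands still between calls to the robot, and variables do not carry over. Pictures are saved under pics/ and viewed, at most 14 in all, crops included, and the job is handed in when it is done.

Besides the shell and the picture viewer there is one more tool, called as a command line: name --argument value ..., lists and objects as JSON in quotes. move_arm: Moves the arm, as the interface text tells. Its arguments: {"type":"object","properties":{"rows":{"type":"array"}},"required":["rows"]}

```bash
mkdir -p pics; cat > h.py <<'E'
import numpy as np, cv2
from station import state, read_camera, tip_reach
def save(c,n,crop=None,s=1):
    f=c["frame"][:,:,::-1]
    if crop: f=f[crop[1]:crop[3],crop[0]:crop[2]]
    cv2.imwrite("pics/"+n,cv2.resize(f,None,fx=s,fy=s,interpolation=cv2.INTER_CUBIC))
def K(c): return np.array([[c["fx"],0,c["cx"]],[0,c["fy"],c["cy"]],[0,0,1.]])
def px2w(c,uv,z):
    n=cv2.undistortPoints(np.array([[uv]],float),K(c),np.array(c["dist_coeffs"],float))[0,0]
    T=np.array(c["camera_from_world"]);R=T[:3,:3];o=-R.T@T[:3,3]
    d=R.T@np.array([n[0],-n[1],-1]); return (o+d*(z-o[2])/d[2])
def w2px(c,P):
    T=np.array(c["camera_from_world"]);p=np.atleast_2d(P)@T[:3,:3].T+T[:3,3]
    return cv2.projectPoints(p*[1,-1,-1],np.zeros(3),np.zeros(3),K(c),np.array(c["dist_coeffs"],float))[0][:,0]
E
python3 - <<'E'
from h import *
import pickle
for n in("top","scene"):
    c=read_camera(n); pickle.dump(c,open(n+".pkl","wb")); save(c,n+"0.png",None,1.25)
    T=np.array(c["camera_from_world"]); print(n,-T[:3,:3].T@T[:3,3],c["fx"],c["dist_coeffs"])
print(state(),tip_reach if not callable(tip_reach) else [tip_reach()])
E
```

```text
top [ 0.42929865 -0.03780913  0.95903221] 392.8695193278808 [-0.0724085  0.         0.         0.         0.       ]
scene [ 0.88798825 -0.79172194  0.6623011 ] 490.2661568225418 [-0.05293768  0.          0.          0.          0.        ]
{'time': 0.1, 'q': array([-1.43720672e+00,  3.26864229e-01, -1.93460974e-01,  1.05199269e+00,
       -1.81292957e-07,  1.43658852e+00]), 'qvel': array([-1.27023288e-03, -2.18430218e-03, -2.53457906e-05, -9.03687696e-04,
       -1.60959170e-04, -2.00328157e-03]), 'effort': array([-8.12639701e-05, -4.44241083e+01,  2.63037425e+01,  7.92569452e-03,
       -2.06159716e-04,  2.39483377e-06]), 'position': array([ 0.14550859, -0.5301507 ,  0.40399164]), 'tool_rot': array([-3.14008474e+00, -2.03413949e-04,  2.67797262e-01]), 'force': array([0.63776768, 0.20147039, 0.54317657]), 'wrist_torque': array([-0.03677826,  0.00401228, -0.03177018]), 'finger_force': 0.0, 'width': 1.0011559639164276} 0.1734
```

View pics/top0.png

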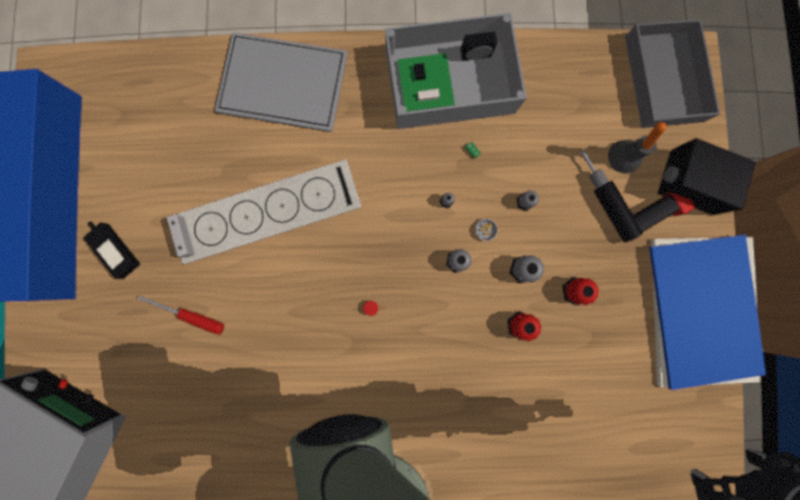

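View pics/scene0.png

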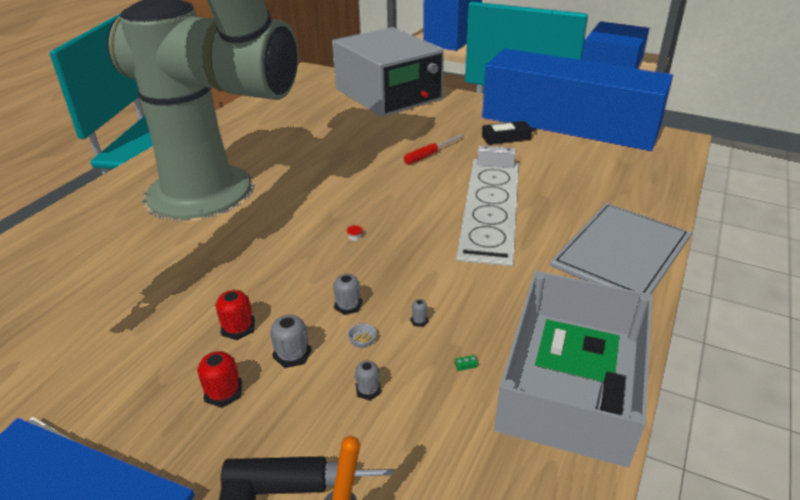

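The top view shows the grey glands at about (447,200) the smallest, (527,200), (458,260) and (527,268) the largest. The strip's rings are at (211,228), (246,216), (282,205) and (318,194), with the upright stop at the left end (180,236). I'll enlarge both regions.

```bash
python3 - <<'E'
from h import *
import pickle
c=pickle.load(open("top.pkl","rb"))
save(c,"g.png",(340,145,450,235),7); save(c,"s.png",(130,125,290,215),5)
E
```

```text
(no output)
```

View pics/g.png

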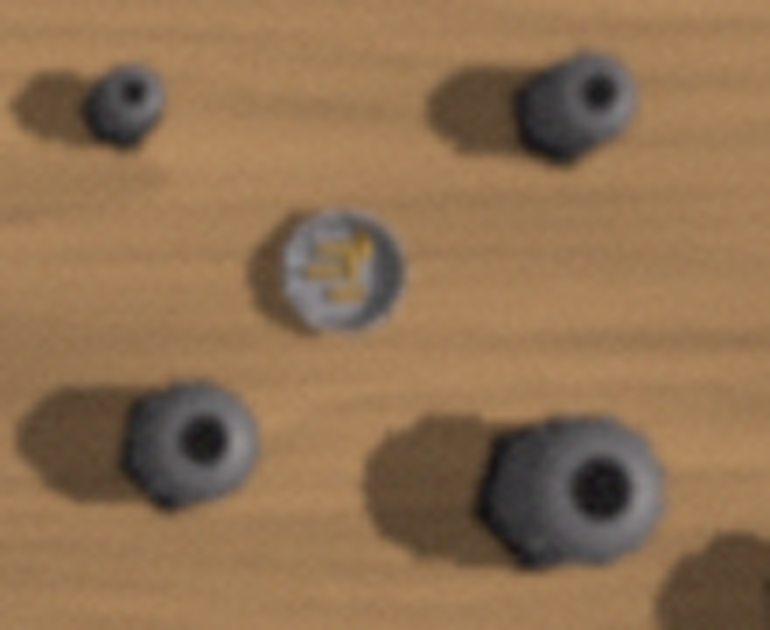

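View pics/s.png

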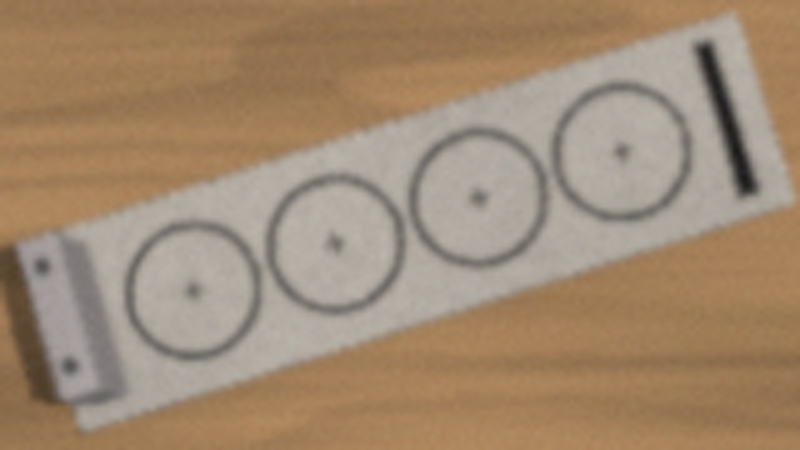

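Crop pixels: gland holes at (134,92), (600,91), (205,441) and (602,489); ring centres at (194,291), (336,244), (479,198) and (622,152). The stop is at the left end. I'll turn these into positions and check them by projecting into the scene view.

```bash
python3 - <<'E'
from h import *
import pickle
c=pickle.load(open("top.pkl","rb"));s=pickle.load(open("scene.pkl","rb"))
G={}
for n,p,z in((24,(134,92),.04),(33,(600,91),.048),(42,(205,441),.056),(52,(602,489),.064)):
    G[n]=px2w(c,[(p[0]+.5)/7-.5+340,(p[1]+.5)/7-.5+145],z)
M=[px2w(c,[(x+.5)/5-.5+130,(y+.5)/5-.5+125],.006) for x,y in((194,291),(336,244),(479,198),(622,152))]
M=np.array(M); 
for n,p in G.items(): print(n,p.round(4))
print(M.round(4),np.linalg.norm(np.diff(M,axis=0),axis=1).round(4))
m=M.mean(0);u=(M[3]-M[0]);u/=np.linalg.norm(u)
F=np.array([m+u*.074*k for k in(-1.5,-.5,.5,1.5)]);print(F.round(4),np.degrees(np.arctan2(u[1],u[0])))
f=cv2.resize(s["frame"][:,:,::-1].copy(),None,fx=4,fy=4,interpolation=cv2.INTER_CUBIC)
def dot(P,col):
    for a,b in w2px(s,P): cv2.circle(f,(int((a+.5)*4-.5),int((b+.5)*4-.5)),2,col,-1)
dot(F,(0,0,255)); dot(np.array(list(G.values())),(0,255,0))
a=f[440:1040,1440:1680];b=f[840:1300,820:1380]
o=np.zeros((600,800,3),np.uint8);o[:,:240]=a;o[:460,240:]=b
cv2.imwrite("pics/chk.png",o)
E
```

```text
24 [ 0.591 -0.154  0.04 ]
33 [ 0.5871 -0.3106  0.048 ]
42 [ 0.4716 -0.1719  0.056 ]
52 [ 0.4526 -0.3009  0.064 ]
[[0.5455 0.3111 0.006 ]
 [0.567  0.2402 0.006 ]
 [0.5881 0.1693 0.006 ]
 [0.6092 0.0986 0.006 ]] [0.0741 0.074  0.0738]
[[0.5456 0.3111 0.006 ]
 [0.5668 0.2402 0.006 ]
 [0.5881 0.1694 0.006 ]
 [0.6093 0.0985 0.006 ]] -73.30356812789489
```

View pics/chk.png

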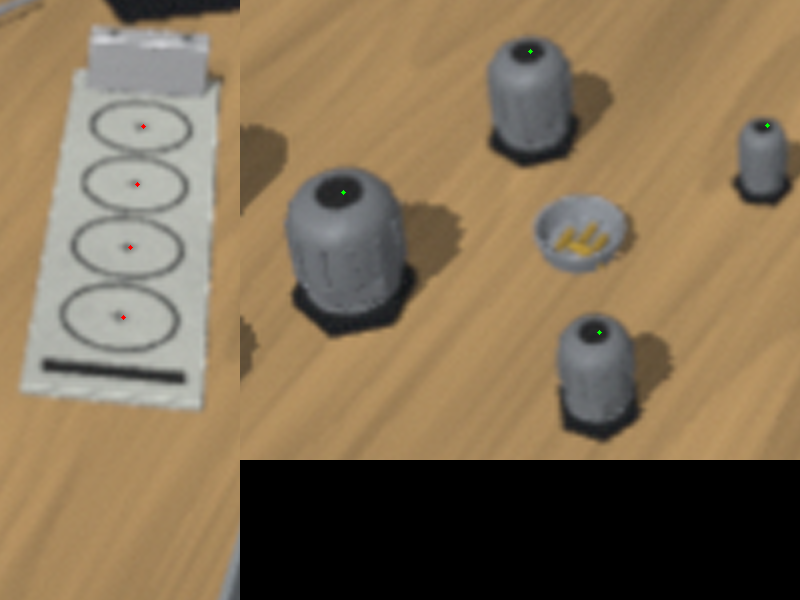

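The scene projections agree to about 1–2 mm. Next I turn the tool so the fingers close across the row.

move_arm --rows '[{"delta_rot": [0, 0, -0.177], "xyz": [0, 0, 0], "claw": 0}, {"delta_rot": [0, 0, -0.177], "xyz": [0, 0, 0], "claw": 0}, {"delta_rot": [0, 0, -0.177], "xyz": [0, 0, 0], "claw": 0}, {"delta_rot": [0, 0, -0.177], "xyz": [0, 0, 0], "claw": 0}, {"delta_rot": [0, 0, -0.177], "xyz": [0, 0, 0], "claw": 0}, {"delta_rot": [0, 0, -0.177], "xyz": [0, 0, 0], "claw": 0}, {"delta_rot": [0, 0, -0.177], "xyz": [0, 0, 0], "claw": 0}, {"delta_rot": [0, 0, -0.177], "xyz": [0, 0, 0], "claw": 0}, {"delta_rot": [0, 0, -0.177], "xyz": [0, 0, 0], "claw": 0}, {"delta_rot": [0, 0, 0], "xyz": [0, 0, 0], "claw": 0}]'

```text
time: 1.35
position: [0.1455, -0.5303, 0.4043]
tool_rot: [3.141, -0.001, 1.859]
force: [-0.9, -0.3, 0.3]
width: 1.0
finger_force: 0.0
```

```bash
cat > d.py <<'E'
import sys,numpy as np
from scipy.spatial.transform import Rotation as R
from station import state
s=state();r=R.from_euler("xyz",s["tool_rot"]);p=s["position"]
yaw=1.8622;w=R.from_euler("xyz",[np.pi,0,yaw])
print("t%.1f"%s["time"],p.round(4),s["tool_rot"].round(3),"q",s["q"].round(2),"w%.3f f%.0f"%(s["width"],s["finger_force"]),s["force"].round(1))
a=list(map(float,sys.argv[1:]))
for i in range(0,len(a),3):
    t=np.array(a[i:i+3]);print("to",t,"tool shift",r.inv().apply(t-p).round(4));p=t
print("rot",(r.inv()*w).as_rotvec().round(4))
E
python3 d.py .4526 -.3009 .28 .4526 -.3009 .1845 .4526 -.3009 .30 .6093 .0985 .30 .6093 .0985 .191
```

```text
t1.4 [ 0.1455 -0.5303  0.4043] [ 3.141e+00 -1.000e-03  1.859e+00] q [-1.44  0.33 -0.19  1.05  0.   -0.15] w1.000 f0 [-0.9 -0.3  0.3]
to [ 0.4526 -0.3009  0.28  ] tool shift [0.1326 0.3595 0.1245]
to [ 0.4526 -0.3009  0.1845] tool shift [-0.0001 -0.      0.0955]
to [ 0.4526 -0.3009  0.3   ] tool shift [ 1.000e-04  0.000e+00 -1.155e-01]
to [0.6093 0.0985 0.3   ] tool shift [0.3385 0.2637 0.0004]
to [0.6093 0.0985 0.191 ] tool shift [-1.00e-04 -0.00e+00  1.09e-01]
rot [ 0.0002 -0.0009 -0.0034]
```

move_arm --rows '[{"delta_rot": [0, 0, -0.003], "xyz": [0.0133, 0.036, 0.0125], "claw": 0}, {"delta_rot": [0, 0, 0], "xyz": [0.0133, 0.036, 0.0125], "claw": 0}, {"delta_rot": [0, 0, 0], "xyz": [0.0133, 0.036, 0.0125], "claw": 0}, {"delta_rot": [0, 0, 0], "xyz": [0.0133, 0.036, 0.0125], "claw": 0}, {"delta_rot": [0, 0, 0], "xyz": [0.0133, 0.036, 0.0125], "claw": 0}, {"delta_rot": [0, 0, 0], "xyz": [0.0133, 0.036, 0.0125], "claw": 0}, {"delta_rot": [0, 0, 0], "xyz": [0.0133, 0.036, 0.0125], "claw": 0}, {"delta_rot": [0, 0, 0], "xyz": [0.0133, 0.036, 0.0125], "claw": 0}, {"delta_rot": [0, 0, 0], "xyz": [0.0133, 0.036, 0.0125], "claw": 0}, {"delta_rot": [0, 0, 0], "xyz": [0.0133, 0.036, 0.012], "claw": 0}, {"delta_rot": [0, 0, 0], "xyz": [0, 0, 0], "claw": 0}, {"delta_rot": [0, 0, 0], "xyz": [0, 0, 0], "claw": 0}]'

```text
time: 2.85
position: [0.4516, -0.2993, 0.2801]
tool_rot: [-3.141, -0.0, 1.862]
force: [-0.0, 0.4, -0.3]
width: 0.998
finger_force: 0.0
```

```bash
python3 d.py .4526 -.3009 .1845; python3 - <<'E'
from h import *
save(read_camera("top"),"a1.png",(300,130,460,250),5)
E
```

```text
t2.9 [ 0.4516 -0.2993  0.2801] [-3.141 -0.     1.862] q [-0.72  0.43 -0.39  0.76 -0.    0.56] w0.998 f0 [-0.   0.4 -0.3]
to [ 0.4526 -0.3009  0.1845] tool shift [-0.0018  0.0005  0.0956]
rot [-0.0007 -0.0001  0.0002]
```

View pics/a1.png

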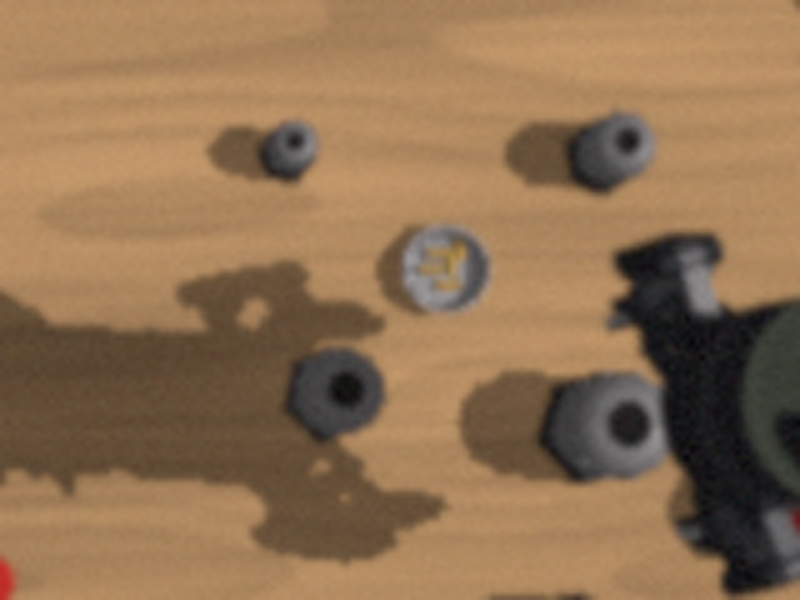

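The open fingers straddle the largest gland's row at (660,250) and (690,540), as intended. I'll descend and grip.

move_arm --rows '[{"delta_rot": [0, 0, 0], "xyz": [-0.0018, 0.0005, 0.016], "claw": 0}, {"delta_rot": [0, 0, 0], "xyz": [0, 0, 0.016], "claw": 0}, {"delta_rot": [0, 0, 0], "xyz": [0, 0, 0.016], "claw": 0}, {"delta_rot": [0, 0, 0], "xyz": [0, 0, 0.016], "claw": 0}, {"delta_rot": [0, 0, 0], "xyz": [0, 0, 0.016], "claw": 0}, {"delta_rot": [0, 0, 0], "xyz": [0, 0, 0.0156], "claw": 0}, {"delta_rot": [0, 0, 0], "xyz": [0, 0, 0], "claw": 0}, {"delta_rot": [0, 0, 0], "xyz": [0, 0, 0], "claw": 1}, {"delta_rot": [0, 0, 0], "xyz": [0, 0, 0], "claw": 1}, {"delta_rot": [0, 0, 0], "xyz": [0, 0, 0], "claw": 1}, {"delta_rot": [0, 0, 0], "xyz": [0, 0, 0], "claw": 1}, {"delta_rot": [0, 0, 0], "xyz": [0, 0, 0], "claw": 1}, {"delta_rot": [0, 0, 0], "xyz": [0, 0, 0], "claw": 1}]'

```text
time: 4.53
position: [0.4533, -0.3012, 0.1855]
tool_rot: [3.141, 0.002, 1.864]
force: [-0.8, 0.7, 5.0]
width: 0.595
finger_force: 62.4
```

```bash
python3 d.py .4526 -.3009 .30 .6093 .0985 .30 .6093 .0985 .191
```

```text
t4.5 [ 0.4533 -0.3012  0.1855] [3.141e+00 2.000e-03 1.864e+00] q [-0.72  0.56 -0.47  0.54 -0.    0.56] w0.595 f62 [-0.8  0.7  5. ]
to [ 0.4526 -0.3009  0.3   ] tool shift [ 0.0002 -0.0005 -0.1145]
to [0.6093 0.0985 0.3   ] tool shift [ 0.3371  0.2654 -0.0004]
to [0.6093 0.0985 0.191 ] tool shift [ 2.00e-04 -1.00e-04  1.09e-01]
rot [0.0009 0.0018 0.0016]
```

move_arm --rows '[{"delta_rot": [0, 0, 0], "xyz": [0, 0, -0.01], "claw": 1}, {"delta_rot": [0, 0, 0], "xyz": [0, 0, -0.025], "claw": 1}, {"delta_rot": [0, 0, 0], "xyz": [0, 0, -0.03], "claw": 1}, {"delta_rot": [0, 0, 0], "xyz": [0, 0, -0.03], "claw": 1}, {"delta_rot": [0, 0, 0], "xyz": [0, 0, -0.02], "claw": 1}, {"delta_rot": [0, 0, 0], "xyz": [0.0281, 0.022, 0], "claw": 1}, {"delta_rot": [0, 0, 0], "xyz": [0.0281, 0.022, 0], "claw": 1}, {"delta_rot": [0, 0, 0], "xyz": [0.0281, 0.022, 0], "claw": 1}, {"delta_rot": [0, 0, 0], "xyz": [0.0281, 0.022, 0], "claw": 1}, {"delta_rot": [0, 0, 0], "xyz": [0.0281, 0.022, 0], "claw": 1}, {"delta_rot": [0, 0, 0], "xyz": [0.0281, 0.022, 0], "claw": 1}, {"delta_rot": [0, 0, 0], "xyz": [0.0281, 0.022, 0], "claw": 1}, {"delta_rot": [0, 0, 0], "xyz": [0.0281, 0.022, 0], "claw": 1}, {"delta_rot": [0, 0, 0], "xyz": [0.0281, 0.022, 0], "claw": 1}, {"delta_rot": [0, 0, 0], "xyz": [0.0281, 0.022, 0], "claw": 1}, {"delta_rot": [0, 0, 0], "xyz": [0.0281, 0.022, 0], "claw": 1}, {"delta_rot": [0, 0, 0], "xyz": [0.0281, 0.022, 0], "claw": 1}, {"delta_rot": [0, 0, 0], "xyz": [0, 0, 0], "claw": 1}, {"delta_rot": [0, 0, 0], "xyz": [0, 0, 0], "claw": 1}]'

```text
time: 6.9
position: [0.6078, 0.0982, 0.2995]
tool_rot: [-3.141, 0.0, 1.864]
force: [0.2, -0.5, -1.2]
width: 0.599
finger_force: 62.7
```

```bash
python3 d.py .6093 .0985 .192
```

```text
t6.9 [0.6078 0.0982 0.2995] [-3.141  0.     1.864] q [ 0.04  0.53 -0.16  0.88 -0.    1.32] w0.599 f63 [ 0.2 -0.5 -1.2]
to [0.6093 0.0985 0.192 ] tool shift [-1.000e-04  1.700e-03  1.075e-01]
rot [-0.001   0.0001  0.0018]
```

move_arm --rows '[{"delta_rot": [0, 0, 0.001], "xyz": [0, 0.0017, 0.02], "claw": 1}, {"delta_rot": [0, 0, 0], "xyz": [0, 0, 0.02], "claw": 1}, {"delta_rot": [0, 0, 0], "xyz": [0, 0, 0.02], "claw": 1}, {"delta_rot": [0, 0, 0], "xyz": [0, 0, 0.02], "claw": 1}, {"delta_rot": [0, 0, 0], "xyz": [0, 0, 0.015], "claw": 1}, {"delta_rot": [0, 0, 0], "xyz": [0, 0, 0.0105], "claw": 1}, {"delta_rot": [0, 0, 0], "xyz": [0, 0, 0], "claw": 1}, {"delta_rot": [0, 0, 0], "xyz": [0, 0, 0], "claw": 1}]'

```text
time: 7.9
position: [0.6102, 0.0988, 0.1947]
tool_rot: [3.141, 0.0, 1.863]
force: [0.1, 0.5, -0.7]
width: 0.598
finger_force: 62.7
```

```bash
python3 d.py .6093 .0985 .1915
```

```text
t7.9 [0.6102 0.0988 0.1947] [3.141 0.    1.863] q [ 0.04  0.65 -0.25  0.67 -0.    1.32] w0.598 f63 [ 0.1  0.5 -0.7]
to [0.6093 0.0985 0.1915] tool shift [ 0.     -0.001   0.0032]
rot [0.001  0.0003 0.0005]
```

move_arm --rows '[{"delta_rot": [0, 0, 0], "xyz": [0, -0.001, 0.0015], "claw": 1}, {"delta_rot": [0, 0, 0], "xyz": [0, 0, 0.0015], "claw": 1}, {"delta_rot": [0, 0, 0], "xyz": [0, 0, 0], "claw": 1}, {"delta_rot": [0, 0, 0], "xyz": [0, 0, 0], "claw": 1}]'

```text
time: 8.4
position: [0.609, 0.0986, 0.1916]
tool_rot: [3.141, 0.0, 1.863]
force: [-0.6, 0.3, 4.3]
width: 0.596
finger_force: 62.8
```

```bash
python3 d.py .6093 .0985 .191
```

```text
t8.4 [0.609  0.0986 0.1916] [3.141 0.    1.863] q [ 0.04  0.65 -0.25  0.66  0.    1.32] w0.596 f63 [-0.6  0.3  4.3]
to [0.6093 0.0985 0.191 ] tool shift [-0.0002  0.0002  0.0006]
rot [0.0006 0.0001 0.0007]
```

The gland is touching down with 4 N. I'll open and rise, then go on to the 42.

move_arm --rows '[{"delta_rot": [0, 0, 0], "xyz": [0, 0, 0], "claw": 0.3}, {"delta_rot": [0, 0, 0], "xyz": [0, 0, 0], "claw": 0}, {"delta_rot": [0, 0, 0], "xyz": [0, 0, 0], "claw": 0}, {"delta_rot": [0, 0, 0], "xyz": [0, 0, 0], "claw": 0}, {"delta_rot": [0, 0, 0], "xyz": [0, 0, -0.02], "claw": 0}, {"delta_rot": [0, 0, 0], "xyz": [0, 0, -0.03], "claw": 0}, {"delta_rot": [0, 0, 0], "xyz": [0, 0, -0.03], "claw": 0}, {"delta_rot": [0, 0, 0], "xyz": [0, 0, -0.02], "claw": 0}]'

```text
time: 9.4
position: [0.6092, 0.0985, 0.2927]
tool_rot: [3.14, 0.0, 1.863]
force: [0.1, -0.3, 0.7]
width: 0.999
finger_force: 0.0
```

```bash
python3 d.py .4716 -.1719 .28 .4716 -.1719 .1845
```

```text
t9.4 [0.6092 0.0985 0.2927] [3.14  0.    1.863] q [ 0.04  0.54 -0.16  0.87  0.    1.32] w0.999 f0 [ 0.1 -0.3  0.7]
to [ 0.4716 -0.1719  0.28  ] tool shift [-0.2194 -0.2096  0.0124]
to [ 0.4716 -0.1719  0.1845] tool shift [ 0.     -0.0002  0.0955]
rot [0.0016 0.0004 0.0006]
```

move_arm --rows '[{"delta_rot": [0, 0, 0], "xyz": [-0.022, -0.021, 0.0012], "claw": 0}, {"delta_rot": [0, 0, 0], "xyz": [-0.022, -0.021, 0.0012], "claw": 0}, {"delta_rot": [0, 0, 0], "xyz": [-0.022, -0.021, 0.0012], "claw": 0}, {"delta_rot": [0, 0, 0], "xyz": [-0.022, -0.021, 0.0012], "claw": 0}, {"delta_rot": [0, 0, 0], "xyz": [-0.022, -0.021, 0.0012], "claw": 0}, {"delta_rot": [0, 0, 0], "xyz": [-0.022, -0.021, 0.0012], "claw": 0}, {"delta_rot": [0, 0, 0], "xyz": [-0.022, -0.021, 0.0012], "claw": 0}, {"delta_rot": [0, 0, 0], "xyz": [-0.022, -0.021, 0.0012], "claw": 0}, {"delta_rot": [0, 0, 0], "xyz": [-0.022, -0.021, 0.0012], "claw": 0}, {"delta_rot": [0, 0, 0], "xyz": [-0.0214, -0.0206, 0.0012], "claw": 0}, {"delta_rot": [0, 0, 0], "xyz": [0, 0, 0], "claw": 0}, {"delta_rot": [0, 0, 0], "xyz": [0, 0, 0], "claw": 0}]'

```text
time: 10.9
position: [0.4715, -0.1717, 0.2792]
tool_rot: [3.141, -0.0, 1.863]
force: [-0.1, 0.6, -0.3]
width: 0.999
finger_force: 0.0
```

```bash
python3 d.py .4716 -.1719 .1845; python3 - <<'E'
from h import *
save(read_camera("top"),"a2.png",(210,120,290,180),8)
E
```

```text
t10.9 [ 0.4715 -0.1717  0.2792] [ 3.141 -0.     1.863] q [-0.5   0.36 -0.49  0.71  0.    0.78] w0.999 f0 [-0.1  0.6 -0.3]
to [ 0.4716 -0.1719  0.1845] tool shift [-0.0003 -0.      0.0947]
rot [ 0.0004 -0.0003  0.0006]
```

View pics/a2.png

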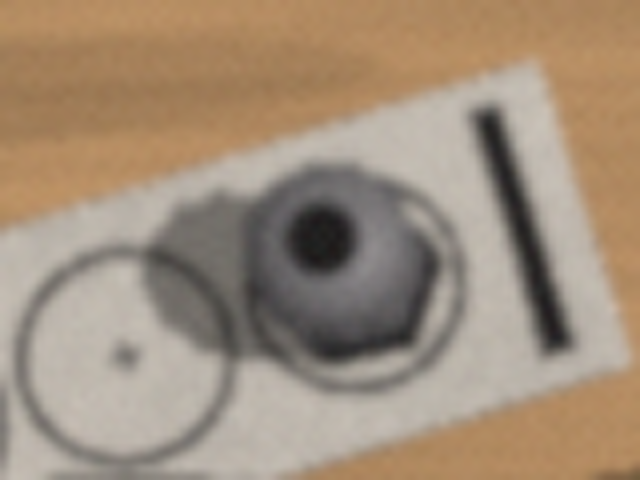

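The 52 stands in the far ring, its hole at crop (322,239); I'll work out its position in the next script. Meanwhile I grip the 42.

move_arm --rows '[{"delta_rot": [0, 0, 0], "xyz": [-0.0003, 0, 0.016], "claw": 0}, {"delta_rot": [0, 0, 0], "xyz": [0, 0, 0.016], "claw": 0}, {"delta_rot": [0, 0, 0], "xyz": [0, 0, 0.016], "claw": 0}, {"delta_rot": [0, 0, 0], "xyz": [0, 0, 0.016], "claw": 0}, {"delta_rot": [0, 0, 0], "xyz": [0, 0, 0.016], "claw": 0}, {"delta_rot": [0, 0, 0], "xyz": [0, 0, 0.0145], "claw": 0}, {"delta_rot": [0, 0, 0], "xyz": [0, 0, 0], "claw": 0}, {"delta_rot": [0, 0, 0], "xyz": [0, 0, 0], "claw": 1}, {"delta_rot": [0, 0, 0], "xyz": [0, 0, 0], "claw": 1}, {"delta_rot": [0, 0, 0], "xyz": [0, 0, 0], "claw": 1}, {"delta_rot": [0, 0, 0], "xyz": [0, 0, 0], "claw": 1}, {"delta_rot": [0, 0, 0], "xyz": [0, 0, 0], "claw": 1}, {"delta_rot": [0, 0, 0], "xyz": [0, 0, 0], "claw": 1}]'

```text
time: 12.58
position: [0.4718, -0.1725, 0.1854]
tool_rot: [3.14, 0.001, 1.863]
force: [0.0, 1.1, 6.7]
width: 0.476
finger_force: 60.4
```

```bash
python3 d.py .4716 -.1719 .30 .5881 .1694 .30 .5881 .1694 .191; python3 -c "
from h import *;import pickle
c=pickle.load(open('top.pkl','rb'));print(px2w(c,[322.5/8-.5+210,239.5/8-.5+120],.070))"
```

```text
t12.6 [ 0.4718 -0.1725  0.1854] [3.140e+00 1.000e-03 1.863e+00] q [-0.5   0.5  -0.58  0.49  0.    0.78] w0.476 f60 [0.  1.1 6.7]
to [ 0.4716 -0.1719  0.3   ] tool shift [ 5.000e-04  1.000e-04 -1.146e-01]
to [0.5881 0.1694 0.3   ] tool shift [ 2.933e-01  2.098e-01 -1.000e-04]
to [0.5881 0.1694 0.191 ] tool shift [ 1.00e-04 -1.00e-04  1.09e-01]
rot [0.0012 0.0011 0.0005]
[0.61029081 0.09893827 0.07      ]
```

The 52 is within 1 mm of its mark.

move_arm --rows '[{"delta_rot": [0, 0, 0], "xyz": [0, 0, -0.01], "claw": 1}, {"delta_rot": [0, 0, 0], "xyz": [0, 0, -0.025], "claw": 1}, {"delta_rot": [0, 0, 0], "xyz": [0, 0, -0.03], "claw": 1}, {"delta_rot": [0, 0, 0], "xyz": [0, 0, -0.03], "claw": 1}, {"delta_rot": [0, 0, 0], "xyz": [0, 0, -0.02], "claw": 1}, {"delta_rot": [0, 0, 0], "xyz": [0.0267, 0.0191, 0], "claw": 1}, {"delta_rot": [0, 0, 0], "xyz": [0.0267, 0.0191, 0], "claw": 1}, {"delta_rot": [0, 0, 0], "xyz": [0.0267, 0.0191, 0], "claw": 1}, {"delta_rot": [0, 0, 0], "xyz": [0.0267, 0.0191, 0], "claw": 1}, {"delta_rot": [0, 0, 0], "xyz": [0.0267, 0.0191, 0], "claw": 1}, {"delta_rot": [0, 0, 0], "xyz": [0.0267, 0.0191, 0], "claw": 1}, {"delta_rot": [0, 0, 0], "xyz": [0.0267, 0.0191, 0], "claw": 1}, {"delta_rot": [0, 0, 0], "xyz": [0.0267, 0.0191, 0], "claw": 1}, {"delta_rot": [0, 0, 0], "xyz": [0.0267, 0.0191, 0], "claw": 1}, {"delta_rot": [0, 0, 0], "xyz": [0.0267, 0.0191, 0], "claw": 1}, {"delta_rot": [0, 0, 0], "xyz": [0.0267, 0.0191, 0], "claw": 1}, {"delta_rot": [0, 0, 0], "xyz": [0, 0, 0], "claw": 1}, {"delta_rot": [0, 0, 0], "xyz": [0, 0, 0], "claw": 1}]'

```text
time: 14.82
position: [0.5877, 0.1692, 0.2996]
tool_rot: [-3.141, 0.0, 1.863]
force: [0.0, -0.1, -1.2]
width: 0.475
finger_force: 60.6
```

```bash
python3 d.py .5881 .1694 .194
```

```text
t14.8 [0.5877 0.1692 0.2996] [-3.141  0.     1.863] q [ 0.16  0.52 -0.17  0.88 -0.    1.44] w0.475 f61 [ 0.  -0.1 -1.2]
to [0.5881 0.1694 0.194 ] tool shift [1.000e-04 5.000e-04 1.056e-01]
rot [-0.0008  0.0003  0.0006]
```

move_arm --rows '[{"delta_rot": [0, 0, 0], "xyz": [0, 0.0005, 0.02], "claw": 1}, {"delta_rot": [0, 0, 0], "xyz": [0, 0, 0.02], "claw": 1}, {"delta_rot": [0, 0, 0], "xyz": [0, 0, 0.02], "claw": 1}, {"delta_rot": [0, 0, 0], "xyz": [0, 0, 0.02], "claw": 1}, {"delta_rot": [0, 0, 0], "xyz": [0, 0, 0.015], "claw": 1}, {"delta_rot": [0, 0, 0], "xyz": [0, 0, 0.0105], "claw": 1}, {"delta_rot": [0, 0, 0], "xyz": [0, 0, 0], "claw": 1}, {"delta_rot": [0, 0, 0], "xyz": [0, 0, 0], "claw": 1}, {"delta_rot": [0, 0, 0], "xyz": [0, 0, 0], "claw": 1}]'

```text
time: 15.95
position: [0.5889, 0.1698, 0.1948]
tool_rot: [3.14, 0.0, 1.863]
force: [0.4, -0.0, -0.8]
width: 0.481
finger_force: 60.6
```

```bash
python3 d.py .5881 .1694 .1912
```

```text
t15.9 [0.5889 0.1698 0.1948] [3.14  0.    1.863] q [ 0.16  0.64 -0.27  0.66  0.    1.44] w0.481 f61 [ 0.4 -0.  -0.8]
to [0.5881 0.1694 0.1912] tool shift [-0.0001 -0.0009  0.0036]
rot [0.0013 0.0002 0.0006]
```

move_arm --rows '[{"delta_rot": [0, 0, 0], "xyz": [0, -0.001, 0.0015], "claw": 1}, {"delta_rot": [0, 0, 0], "xyz": [0, 0, 0.0018], "claw": 1}, {"delta_rot": [0, 0, 0], "xyz": [0, 0, 0], "claw": 1}, {"delta_rot": [0, 0, 0], "xyz": [0, 0, 0], "claw": 1}]'

```text
time: 16.45
position: [0.5876, 0.1694, 0.1915]
tool_rot: [3.141, 0.0, 1.863]
force: [-1.7, -0.5, 4.9]
width: 0.472
finger_force: 61.1
```

```bash
python3 d.py .5881 .1694 .2912 .5871 -.3106 .29
```

```text
t16.4 [0.5876 0.1694 0.1915] [3.141 0.    1.863] q [ 0.16  0.65 -0.27  0.65 -0.    1.44] w0.472 f61 [-1.7 -0.5  4.9]
to [0.5881 0.1694 0.2912] tool shift [-0.0002  0.0005 -0.0997]
to [ 0.5871 -0.3106  0.29  ] tool shift [-0.4594 -0.1392  0.0012]
rot [0.0004 0.0001 0.0007]
```

move_arm --rows '[{"delta_rot": [0, 0, 0], "xyz": [0, 0, 0], "claw": 0.3}, {"delta_rot": [0, 0, 0], "xyz": [0, 0, 0], "claw": 0}, {"delta_rot": [0, 0, 0], "xyz": [0, 0, 0], "claw": 0}, {"delta_rot": [0, 0, 0], "xyz": [0, 0, 0], "claw": 0}, {"delta_rot": [0, 0, 0], "xyz": [0, 0, -0.02], "claw": 0}, {"delta_rot": [0, 0, 0], "xyz": [0, 0, -0.03], "claw": 0}, {"delta_rot": [0, 0, 0], "xyz": [0, 0, -0.03], "claw": 0}, {"delta_rot": [0, 0, 0], "xyz": [0, 0, -0.02], "claw": 0}, {"delta_rot": [0, 0, 0], "xyz": [-0.0418, -0.0127, 0], "claw": 0}, {"delta_rot": [0, 0, 0], "xyz": [-0.0418, -0.0127, 0], "claw": 0}, {"delta_rot": [0, 0, 0], "xyz": [-0.0418, -0.0127, 0], "claw": 0}, {"delta_rot": [0, 0, 0], "xyz": [-0.0418, -0.0127, 0], "claw": 0}, {"delta_rot": [0, 0, 0], "xyz": [-0.0418, -0.0127, 0], "claw": 0}, {"delta_rot": [0, 0, 0], "xyz": [-0.0418, -0.0127, 0], "claw": 0}, {"delta_rot": [0, 0, 0], "xyz": [-0.0418, -0.0127, 0], "claw": 0}, {"delta_rot": [0, 0, 0], "xyz": [-0.0418, -0.0127, 0], "claw": 0}, {"delta_rot": [0, 0, 0], "xyz": [-0.0418, -0.0127, 0], "claw": 0}, {"delta_rot": [0, 0, 0], "xyz": [-0.0418, -0.0127, 0], "claw": 0}, {"delta_rot": [0, 0, 0], "xyz": [-0.0418, -0.0127, 0], "claw": 0}]'

```text
time: 18.82
position: [0.586, -0.3126, 0.2907]
tool_rot: [3.142, -0.0, 1.863]
force: [0.1, -0.2, 0.8]
width: 0.995
finger_force: 0.0
```

move_arm --rows '[{"delta_rot": [0, 0, 0], "xyz": [0, 0, 0], "claw": 0}, {"delta_rot": [0, 0, 0], "xyz": [0, 0, 0], "claw": 0}]'

```text
time: 19.08
position: [0.5859, -0.3109, 0.2904]
tool_rot: [-3.141, -0.001, 1.863]
force: [0.3, -1.1, 0.2]
width: 1.003
finger_force: 0.0
```

```bash
python3 d.py .5871 -.3106 .1845
```

```text
t19.1 [ 0.5859 -0.3109  0.2904] [-3.141e+00 -1.000e-03  1.863e+00] q [-0.6   0.62 -0.02  0.93  0.    0.68] w1.003 f0 [ 0.3 -1.1  0.2]
to [ 0.5871 -0.3106  0.1845] tool shift [-0.0002  0.0013  0.1059]
rot [-0.0004 -0.0012  0.0003]
```

move_arm --rows '[{"delta_rot": [0, 0, 0], "xyz": [0, 0.0008, 0.02], "claw": 0}, {"delta_rot": [0, 0, 0], "xyz": [0, 0, 0.02], "claw": 0}, {"delta_rot": [0, 0, 0], "xyz": [0, 0, 0.02], "claw": 0}, {"delta_rot": [0, 0, 0], "xyz": [0, 0, 0.016], "claw": 0}, {"delta_rot": [0, 0, 0], "xyz": [0, 0, 0.016], "claw": 0}, {"delta_rot": [0, 0, 0], "xyz": [0, 0, 0.0135], "claw": 0}, {"delta_rot": [0, 0, 0], "xyz": [0, 0, 0], "claw": 0}, {"delta_rot": [0, 0, 0], "xyz": [0, 0, 0], "claw": 1}, {"delta_rot": [0, 0, 0], "xyz": [0, 0, 0], "claw": 1}, {"delta_rot": [0, 0, 0], "xyz": [0, 0, 0], "claw": 1}, {"delta_rot": [0, 0, 0], "xyz": [0, 0, 0], "claw": 1}, {"delta_rot": [0, 0, 0], "xyz": [0, 0, 0], "claw": 1}, {"delta_rot": [0, 0, 0], "xyz": [0, 0, 0], "claw": 1}, {"delta_rot": [0, 0, 0], "xyz": [0, 0, 0], "claw": 1}]'

```text
time: 20.82
position: [0.5873, -0.3113, 0.1862]
tool_rot: [3.141, 0.001, 1.863]
force: [-0.2, 0.4, 5.6]
width: 0.371
finger_force: 59.5
```

```bash
python3 d.py .5871 -.3106 .30 .5668 .2402 .30
```

```text
t20.8 [ 0.5873 -0.3113  0.1862] [3.141e+00 1.000e-03 1.863e+00] q [-0.6   0.73 -0.11  0.73 -0.    0.68] w0.371 f60 [-0.2  0.4  5.6]
to [ 0.5871 -0.3106  0.3   ] tool shift [ 6.000e-04  1.000e-04 -1.138e-01]
to [0.5668 0.2402 0.3   ] tool shift [ 0.5333  0.1391 -0.0006]
rot [0.001  0.0014 0.0005]
```

move_arm --rows '[{"delta_rot": [0, 0, 0], "xyz": [0, 0, -0.01], "claw": 1}, {"delta_rot": [0, 0, 0], "xyz": [0, 0, -0.025], "claw": 1}, {"delta_rot": [0, 0, 0], "xyz": [0, 0, -0.03], "claw": 1}, {"delta_rot": [0, 0, 0], "xyz": [0, 0, -0.03], "claw": 1}, {"delta_rot": [0, 0, 0], "xyz": [0, 0, -0.019], "claw": 1}, {"delta_rot": [0, 0, 0], "xyz": [0.0411, 0.0107, 0], "claw": 1}, {"delta_rot": [0, 0, 0], "xyz": [0.0411, 0.0107, 0], "claw": 1}, {"delta_rot": [0, 0, 0], "xyz": [0.0411, 0.0107, 0], "claw": 1}, {"delta_rot": [0, 0, 0], "xyz": [0.0411, 0.0107, 0], "claw": 1}, {"delta_rot": [0, 0, 0], "xyz": [0.0411, 0.0107, 0], "claw": 1}, {"delta_rot": [0, 0, 0], "xyz": [0.0411, 0.0107, 0], "claw": 1}, {"delta_rot": [0, 0, 0], "xyz": [0.0411, 0.0107, 0], "claw": 1}, {"delta_rot": [0, 0, 0], "xyz": [0.0411, 0.0107, 0], "claw": 1}, {"delta_rot": [0, 0, 0], "xyz": [0.0411, 0.0107, 0], "claw": 1}, {"delta_rot": [0, 0, 0], "xyz": [0.0411, 0.0107, 0], "claw": 1}, {"delta_rot": [0, 0, 0], "xyz": [0.0411, 0.0107, 0], "claw": 1}, {"delta_rot": [0, 0, 0], "xyz": [0.0411, 0.0107, 0], "claw": 1}, {"delta_rot": [0, 0, 0], "xyz": [0.0411, 0.0107, 0], "claw": 1}, {"delta_rot": [0, 0, 0], "xyz": [0, 0, 0], "claw": 1}, {"delta_rot": [0, 0, 0], "xyz": [0, 0, 0], "claw": 1}]'

```text
time: 23.32
position: [0.5661, 0.2406, 0.2991]
tool_rot: [-3.141, 0.0, 1.863]
force: [-0.0, 0.3, 0.1]
width: 0.368
finger_force: 59.4
```

```bash
python3 d.py .5668 .2402 .195
```

```text
t23.3 [0.5661 0.2406 0.2991] [-3.141  0.     1.863] q [ 0.28  0.53 -0.16  0.88 -0.    1.56] w0.368 f59 [-0.   0.3  0.1]
to [0.5668 0.2402 0.195 ] tool shift [-0.0005  0.0007  0.1041]
rot [-0.0008  0.0005  0.0009]
```

move_arm --rows '[{"delta_rot": [0, 0, 0], "xyz": [-0.0005, 0, 0.02], "claw": 1}, {"delta_rot": [0, 0, 0], "xyz": [0, 0, 0.02], "claw": 1}, {"delta_rot": [0, 0, 0], "xyz": [0, 0, 0.02], "claw": 1}, {"delta_rot": [0, 0, 0], "xyz": [0, 0, 0.02], "claw": 1}, {"delta_rot": [0, 0, 0], "xyz": [0, 0, 0.015], "claw": 1}, {"delta_rot": [0, 0, 0], "xyz": [0, 0, 0.009], "claw": 1}, {"delta_rot": [0, 0, 0], "xyz": [0, 0, 0], "claw": 1}, {"delta_rot": [0, 0, 0], "xyz": [0, 0, 0], "claw": 1}, {"delta_rot": [0, 0, 0], "xyz": [0, 0, 0], "claw": 1}]'

```text
time: 24.45
position: [0.5668, 0.2405, 0.196]
tool_rot: [3.14, 0.0, 1.863]
force: [-0.5, 0.7, -0.1]
width: 0.369
finger_force: 59.4
```

```bash
python3 d.py .5668 .2402 .192
```

```text
t24.4 [0.5668 0.2405 0.196 ] [3.14  0.    1.863] q [ 0.28  0.65 -0.26  0.67 -0.    1.56] w0.369 f59 [-0.5  0.7 -0.1]
to [0.5668 0.2402 0.192 ] tool shift [-0.0003 -0.0001  0.004 ]
rot [0.0013 0.     0.0007]
```

move_arm --rows '[{"delta_rot": [0, 0, 0], "xyz": [-0.0003, 0, 0.0018], "claw": 1}, {"delta_rot": [0, 0, 0], "xyz": [0, 0, 0.0018], "claw": 1}, {"delta_rot": [0, 0, 0], "xyz": [0, 0, 0], "claw": 1}, {"delta_rot": [0, 0, 0], "xyz": [0, 0, 0], "claw": 1}]'

```text
time: 24.95
position: [0.5667, 0.2401, 0.1922]
tool_rot: [3.141, -0.0, 1.863]
force: [-1.5, 0.6, 4.9]
width: 0.368
finger_force: 60.0
```

```bash
python3 d.py .5668 .2402 .2912 .591 -.154 .29
```

```text
t24.9 [0.5667 0.2401 0.1922] [ 3.141 -0.     1.863] q [ 0.28  0.65 -0.26  0.66  0.    1.56] w0.368 f60 [-1.5  0.6  4.9]
to [0.5668 0.2402 0.2912] tool shift [ 0.0001  0.0002 -0.099 ]
to [ 0.591 -0.154  0.29 ] tool shift [-0.3845 -0.0903  0.0011]
rot [ 0.0005 -0.      0.0007]
```

move_arm --rows '[{"delta_rot": [0, 0, 0], "xyz": [0, 0, 0], "claw": 0.3}, {"delta_rot": [0, 0, 0], "xyz": [0, 0, 0], "claw": 0}, {"delta_rot": [0, 0, 0], "xyz": [0, 0, 0], "claw": 0}, {"delta_rot": [0, 0, 0], "xyz": [0, 0, 0], "claw": 0}, {"delta_rot": [0, 0, 0], "xyz": [0, 0, -0.02], "claw": 0}, {"delta_rot": [0, 0, 0], "xyz": [0, 0, -0.03], "claw": 0}, {"delta_rot": [0, 0, 0], "xyz": [0, 0, -0.03], "claw": 0}, {"delta_rot": [0, 0, 0], "xyz": [0, 0, -0.019], "claw": 0}, {"delta_rot": [0, 0, 0], "xyz": [-0.0384, -0.009, 0], "claw": 0}, {"delta_rot": [0, 0, 0], "xyz": [-0.0384, -0.009, 0], "claw": 0}, {"delta_rot": [0, 0, 0], "xyz": [-0.0384, -0.009, 0], "claw": 0}, {"delta_rot": [0, 0, 0], "xyz": [-0.0384, -0.009, 0], "claw": 0}, {"delta_rot": [0, 0, 0], "xyz": [-0.0384, -0.009, 0], "claw": 0}, {"delta_rot": [0, 0, 0], "xyz": [-0.0384, -0.009, 0], "claw": 0}, {"delta_rot": [0, 0, 0], "xyz": [-0.0384, -0.009, 0], "claw": 0}, {"delta_rot": [0, 0, 0], "xyz": [-0.0384, -0.009, 0], "claw": 0}, {"delta_rot": [0, 0, 0], "xyz": [-0.0384, -0.009, 0], "claw": 0}, {"delta_rot": [0, 0, 0], "xyz": [-0.0384, -0.009, 0], "claw": 0}, {"delta_rot": [0, 0, 0], "xyz": [0, 0, 0], "claw": 0}, {"delta_rot": [0, 0, 0], "xyz": [0, 0, 0], "claw": 0}]'

```text
time: 27.45
position: [0.5907, -0.1534, 0.2905]
tool_rot: [-3.141, -0.001, 1.863]
force: [-0.8, 0.2, 0.1]
width: 0.998
finger_force: 0.0
```

```bash
python3 d.py .591 -.154 .1815
```

```text
t27.4 [ 0.5907 -0.1534  0.2905] [-3.141e+00 -1.000e-03  1.863e+00] q [-0.38  0.53 -0.18  0.86  0.    0.9 ] w0.998 f0 [-0.8  0.2  0.1]
to [ 0.591  -0.154   0.1815] tool shift [-0.0008  0.0002  0.109 ]
rot [-0.0003 -0.0008  0.0004]
```

move_arm --rows '[{"delta_rot": [0, 0, 0], "xyz": [-0.0008, 0, 0.02], "claw": 0}, {"delta_rot": [0, 0, 0], "xyz": [0, 0, 0.02], "claw": 0}, {"delta_rot": [0, 0, 0], "xyz": [0, 0, 0.02], "claw": 0}, {"delta_rot": [0, 0, 0], "xyz": [0, 0, 0.016], "claw": 0}, {"delta_rot": [0, 0, 0], "xyz": [0, 0, 0.016], "claw": 0}, {"delta_rot": [0, 0, 0], "xyz": [0, 0, 0.016], "claw": 0}, {"delta_rot": [0, 0, 0], "xyz": [0, 0, 0], "claw": 0}, {"delta_rot": [0, 0, 0], "xyz": [0, 0, 0], "claw": 1}, {"delta_rot": [0, 0, 0], "xyz": [0, 0, 0], "claw": 1}, {"delta_rot": [0, 0, 0], "xyz": [0, 0, 0], "claw": 1}, {"delta_rot": [0, 0, 0], "xyz": [0, 0, 0], "claw": 1}, {"delta_rot": [0, 0, 0], "xyz": [0, 0, 0], "claw": 1}, {"delta_rot": [0, 0, 0], "xyz": [0, 0, 0], "claw": 1}, {"delta_rot": [0, 0, 0], "xyz": [0, 0, 0], "claw": 1}]'

```text
time: 29.2
position: [0.5915, -0.1546, 0.1834]
tool_rot: [3.141, 0.001, 1.863]
force: [-0.9, 0.1, 5.3]
width: 0.255
finger_force: 58.9
```

```bash
python3 d.py .591 -.154 .30 .5456 .3111 .30
```

```text
t29.2 [ 0.5915 -0.1546  0.1834] [3.141e+00 1.000e-03 1.863e+00] q [-0.38  0.66 -0.28  0.64 -0.    0.9 ] w0.255 f59 [-0.9  0.1  5.3]
to [ 0.591 -0.154  0.3  ] tool shift [ 0.0006 -0.0002 -0.1166]
to [0.5456 0.3111 0.3   ] tool shift [ 4.585e-01  9.040e-02 -3.000e-04]
rot [0.0011 0.0009 0.0006]
```

move_arm --rows '[{"delta_rot": [0, 0, 0], "xyz": [0, 0, -0.01], "claw": 1}, {"delta_rot": [0, 0, 0], "xyz": [0, 0, -0.025], "claw": 1}, {"delta_rot": [0, 0, 0], "xyz": [0, 0, -0.03], "claw": 1}, {"delta_rot": [0, 0, 0], "xyz": [0, 0, -0.03], "claw": 1}, {"delta_rot": [0, 0, 0], "xyz": [0, 0, -0.022], "claw": 1}, {"delta_rot": [0, 0, 0], "xyz": [0.0382, 0.0075, 0], "claw": 1}, {"delta_rot": [0, 0, 0], "xyz": [0.0382, 0.0075, 0], "claw": 1}, {"delta_rot": [0, 0, 0], "xyz": [0.0382, 0.0075, 0], "claw": 1}, {"delta_rot": [0, 0, 0], "xyz": [0.0382, 0.0075, 0], "claw": 1}, {"delta_rot": [0, 0, 0], "xyz": [0.0382, 0.0075, 0], "claw": 1}, {"delta_rot": [0, 0, 0], "xyz": [0.0382, 0.0075, 0], "claw": 1}, {"delta_rot": [0, 0, 0], "xyz": [0.0382, 0.0075, 0], "claw": 1}, {"delta_rot": [0, 0, 0], "xyz": [0.0382, 0.0075, 0], "claw": 1}, {"delta_rot": [0, 0, 0], "xyz": [0.0382, 0.0075, 0], "claw": 1}, {"delta_rot": [0, 0, 0], "xyz": [0.0382, 0.0075, 0], "claw": 1}, {"delta_rot": [0, 0, 0], "xyz": [0.0382, 0.0075, 0], "claw": 1}, {"delta_rot": [0, 0, 0], "xyz": [0.0382, 0.0075, 0], "claw": 1}, {"delta_rot": [0, 0, 0], "xyz": [0, 0, 0], "claw": 1}, {"delta_rot": [0, 0, 0], "xyz": [0, 0, 0], "claw": 1}, {"delta_rot": [0, 0, 0], "xyz": [0, 0, 0], "claw": 1}]'

```text
time: 31.7
position: [0.5455, 0.3095, 0.2997]
tool_rot: [-3.141, 0.0, 1.861]
force: [0.8, -0.6, -0.8]
width: 0.259
finger_force: 58.7
```

```bash
python3 d.py .5456 .3111 .193
```

```text
t31.7 [0.5455 0.3095 0.2997] [-3.141  0.     1.861] q [ 0.4   0.55 -0.12  0.9  -0.    1.68] w0.259 f59 [ 0.8 -0.6 -0.8]
to [0.5456 0.3111 0.193 ] tool shift [0.0015 0.0006 0.1067]
rot [-0.0005  0.0003 -0.0007]
```

move_arm --rows '[{"delta_rot": [0, 0, 0], "xyz": [0.0013, 0, 0.02], "claw": 1}, {"delta_rot": [0, 0, 0], "xyz": [0, 0, 0.02], "claw": 1}, {"delta_rot": [0, 0, 0], "xyz": [0, 0, 0.02], "claw": 1}, {"delta_rot": [0, 0, 0], "xyz": [0, 0, 0.02], "claw": 1}, {"delta_rot": [0, 0, 0], "xyz": [0, 0, 0.015], "claw": 1}, {"delta_rot": [0, 0, 0], "xyz": [0, 0, 0.0115], "claw": 1}, {"delta_rot": [0, 0, 0], "xyz": [0, 0, 0], "claw": 1}, {"delta_rot": [0, 0, 0], "xyz": [0, 0, 0], "claw": 1}, {"delta_rot": [0, 0, 0], "xyz": [0, 0, 0], "claw": 1}]'

```text
time: 32.83
position: [0.5454, 0.3119, 0.194]
tool_rot: [3.14, -0.0, 1.863]
force: [-0.1, 0.1, -0.1]
width: 0.26
finger_force: 58.8
```

```bash
python3 d.py .5456 .3111 .1892
```

```text
t32.8 [0.5454 0.3119 0.194 ] [ 3.14  -0.     1.863] q [ 0.4   0.67 -0.22  0.68 -0.    1.68] w0.260 f59 [-0.1  0.1 -0.1]
to [0.5456 0.3111 0.1892] tool shift [-0.0009 -0.      0.0048]
rot [ 0.0014 -0.0001  0.0007]
```

move_arm --rows '[{"delta_rot": [0, 0, 0], "xyz": [-0.0008, 0, 0.002], "claw": 1}, {"delta_rot": [0, 0, 0], "xyz": [0, 0, 0.0023], "claw": 1}, {"delta_rot": [0, 0, 0], "xyz": [0, 0, 0], "claw": 1}, {"delta_rot": [0, 0, 0], "xyz": [0, 0, 0], "claw": 1}]'

```text
time: 33.33
position: [0.5453, 0.311, 0.1894]
tool_rot: [3.141, 0.0, 1.863]
force: [-1.3, -0.6, 5.8]
width: 0.261
finger_force: 59.2
```

```bash
python3 d.py .5456 .3111 .2912 .42 -.1 .33
```

```text
t33.3 [0.5453 0.311  0.1894] [3.141 0.    1.863] q [ 0.4   0.67 -0.22  0.67 -0.    1.68] w0.261 f59 [-1.3 -0.6  5.8]
to [0.5456 0.3111 0.2912] tool shift [-0.      0.0003 -0.1018]
to [ 0.42 -0.1   0.33] tool shift [-0.3575 -0.2386 -0.0389]
rot [0.0006 0.     0.0006]
```

Release, rise and clear the view.

move_arm --rows '[{"delta_rot": [0, 0, 0], "xyz": [0, 0, 0], "claw": 0.5}, {"delta_rot": [0, 0, 0], "xyz": [0, 0, 0], "claw": 0}, {"delta_rot": [0, 0, 0], "xyz": [0, 0, 0], "claw": 0}, {"delta_rot": [0, 0, 0], "xyz": [0, 0, 0], "claw": 0}, {"delta_rot": [0, 0, 0], "xyz": [0, 0, 0], "claw": 0}, {"delta_rot": [0, 0, 0], "xyz": [0, 0, -0.02], "claw": 0}, {"delta_rot": [0, 0, 0], "xyz": [0, 0, -0.03], "claw": 0}, {"delta_rot": [0, 0, 0], "xyz": [0, 0, -0.03], "claw": 0}, {"delta_rot": [0, 0, 0], "xyz": [0, 0, -0.03], "claw": 0}, {"delta_rot": [0, 0, 0], "xyz": [-0.036, -0.024, 0], "claw": 0}, {"delta_rot": [0, 0, 0], "xyz": [-0.036, -0.024, 0], "claw": 0}, {"delta_rot": [0, 0, 0], "xyz": [-0.036, -0.024, 0], "claw": 0}, {"delta_rot": [0, 0, 0], "xyz": [-0.036, -0.024, 0], "claw": 0}, {"delta_rot": [0, 0, 0], "xyz": [-0.036, -0.024, 0], "claw": 0}, {"delta_rot": [0, 0, 0], "xyz": [-0.036, -0.024, 0], "claw": 0}, {"delta_rot": [0, 0, 0], "xyz": [-0.036, -0.024, 0], "claw": 0}, {"delta_rot": [0, 0, 0], "xyz": [-0.036, -0.024, 0], "claw": 0}, {"delta_rot": [0, 0, 0], "xyz": [-0.036, -0.024, 0], "claw": 0}, {"delta_rot": [0, 0, 0], "xyz": [-0.036, -0.024, 0], "claw": 0}, {"delta_rot": [0, 0, 0], "xyz": [0, 0, 0], "claw": 0}]'

```text
time: 35.83
position: [0.4186, -0.105, 0.2991]
tool_rot: [3.141, 0.001, 1.858]
force: [-0.1, 1.4, 0.0]
width: 0.998
finger_force: 0.0
```

```bash
python3 - <<'E'
from h import *
c=read_camera("top");save(c,"f1.png",(130,115,290,215),5)
s=read_camera("scene");save(s,"f2.png",(345,90,445,225),4)
E
```

```text
(no output)
```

View pics/f1.png

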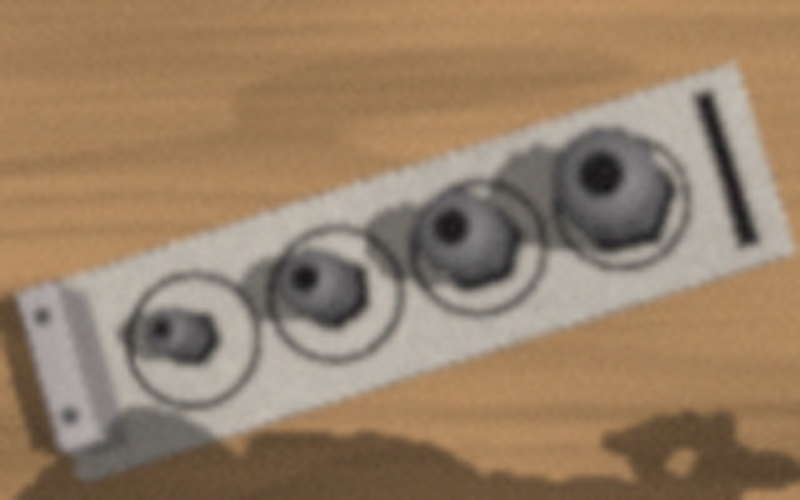

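View pics/f2.png

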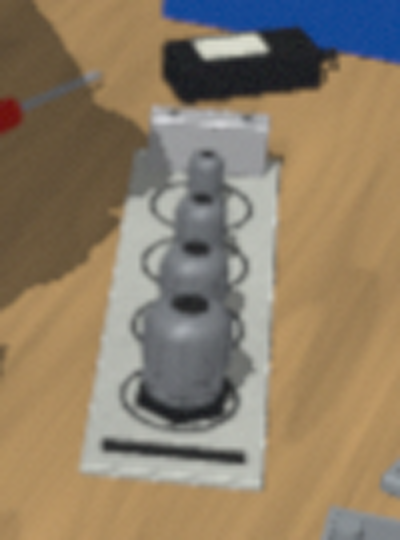

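All four stand upright in size order. Holes are at crop (160,328), (304,278), (452,227) and (600,174). I'll check how well they are centred.

```bash
python3 -c "
from h import *;import pickle
c=pickle.load(open('top.pkl','rb'))
M=[(.5456,.3111),(.5668,.2402),(.5881,.1694),(.6093,.0985)]
for p,h,m in zip([(160,328),(304,278),(452,227),(600,174)],(.046,.054,.062,.070),M):
  w=px2w(c,[(p[0]+.5)/5-.5+130,(p[1]+.5)/5-.5+115],h);print(((w[:2]-m)*1000).round(1))
"; python3 d.py
```

```text
[1.6 1.8]
[1.2 1.2]
[0.8 0.3]
[1.1 0.9]
t35.9 [ 0.419  -0.1031  0.299 ] [ 3.141 -0.     1.862] q [-0.41  0.22 -0.64  0.71  0.    0.87] w1.002 f0 [-0.2  0.6 -0.3]
rot [ 0.0004 -0.0002 -0.0006]
```

```bash
python3 -c "
from station import close_job;print(close_job())"
```

```text
the job is handed in; nothing more can be done
None
```

All four glands stand upright and released on the ring marks in size order, the smallest by the end stop; the top camera puts each within about 2.5 mm of its mark's centre. I handed the job in at about 36 s, and the hand-in returned no verdict.

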